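# Fetch the dropper bottle from behind the reagent bottles and put it on the balance

### The job

The small amber dropper bottle in the back row of the white bottle rack has to be weighed. Move the two tall bottles that stand in front of it onto the steel tray, then set the dropper bottle upright on the middle of the balance pan, and finally put the two tall bottles back upright into the same sockets they came from. Knock nothing over; at the end the third tall bottle and the blue stopper must also be in the rack where they were.

Things in the scene. Friction and masses are not known exactly. Their poses are not given: they have to be found in the camera images.
- amber_bottle: brown glass-look bottle with a black cap, body 60 mm across up to 109 mm, then neck and cap 39 mm across up to 147 mm (150 mm overall, 0.34 kg); one of three tall bottles in the front row of the rack. Origin: centre of its underside, z up its axis. Grip it by the cap, about 130 mm up
- jar_white: slim tall pale bottle with a white cap, body 54 to 59 mm across up to 145 mm, then neck and cap 36 mm across up to 182 mm (185 mm overall, 0.26 kg); one of three tall bottles in the front row. Origin: centre of its underside, z up its axis. Grip it by the cap, about 165 mm up
- squeeze_bottle: frosted wash bottle with a pointed red ribbed head, body 67 mm across up to 88 mm, then head 36 mm across from 88 to 158 mm (170 mm overall, 0.16 kg); one of three tall bottles in the front row. Origin: centre of its underside, z up its axis. Grip it by the red head, about 122 mm up
- dropper: small amber dropper bottle with a black cap, body 33 mm across up to 38 mm, cap 24 mm across from 38 to 70 mm (73 mm overall, 0.04 kg), in one of the two small sockets of the back row, between and behind two tall bottles. Origin: centre of its underside, z up its axis. Its underside reaches 1 mm below its origin. Grip it by the cap, about 55 mm up
- stopper: blue rubber stopper, 29 mm across, 26 mm high, in the other small back socket; it stays there. Origin: centre of its underside
- bottle_rack: white moulded rack, fixed, base 130 x 258 x 6 mm; bottles stand on the base plate at z = 6 mm. Origin: middle of its underside; x to its back, y along the rows. Front sockets 72 mm inside, tops 34 mm over the bench, at x = -18, y = -84, 0, 84 mm; back sockets 39 mm inside, tops 26 mm, at x = 30, y = -42, 42 mm. The two tall bottles with y nearest to the dropper's stand in its way
- steel_tray: shallow stainless tray, fixed, 230 x 155 mm with 3 mm floor and walls 16 mm high, to one side of the rack: the place to park bottles. Origin: middle of its underside; x along its long side, away from the robot
- balance: low laboratory balance, fixed, 205 x 150 mm, about 54 mm high, on the other side of the rack, its display toward the robot. Origin: middle of its underside; x to its back
- pan (a point): centre of the upper face of the balance's round flat steel pan, 112 mm across, 54 mm over the bench (35 mm behind the balance's origin); the dropper's origin comes to rest about 1 mm above it
Mind the look-alikes: they are no part of the job. There is more than one size of the amber_bottle; the job needs the larger.

How it is judged:
On the way, in this order (a step that is already met when the one before it is completed fails the run):
1. two of the tall bottles stand released on the steel tray at the same time ((((x of amber_bottle in the frame of steel_tray between -0.11 and 0.11 m and y of amber_bottle in the frame of steel_tray between -0.075 and 0.075 m and z of amber_bottle in the frame of steel_tray between -0.003 and 0.008 m and angle between amber_bottle's own z axis and vertical below 0.1 rad and contact force between the fingers and amber_bottle below 0.3 N) and (x of jar_white in the frame of steel_tray between -0.11 and 0.11 m and y of jar_white in the frame of steel_tray between -0.075 and 0.075 m and z of jar_white in the frame of steel_tray between -0.003 and 0.008 m and angle between jar_white's own z axis and vertical below 0.1 rad and contact force between the fingers and jar_white below 0.3 N)) or ((x of amber_bottle in the frame of steel_tray between -0.11 and 0.11 m and y of amber_bottle in the frame of steel_tray between -0.075 and 0.075 m and z of amber_bottle in the frame of steel_tray between -0.003 and 0.008 m and angle between amber_bottle's own z axis and vertical below 0.1 rad and contact force between the fingers and amber_bottle below 0.3 N) and (x of squeeze_bottle in the frame of steel_tray between -0.11 and 0.11 m and y of squeeze_bottle in the frame of steel_tray between -0.075 and 0.075 m and z of squeeze_bottle in the frame of steel_tray between -0.003 and 0.008 m and angle between squeeze_bottle's own z axis and vertical below 0.1 rad and contact force between the fingers and squeeze_bottle below 0.3 N)) or ((x of jar_white in the frame of steel_tray between -0.11 and 0.11 m and y of jar_white in the frame of steel_tray between -0.075 and 0.075 m and z of jar_white in the frame of steel_tray between -0.003 and 0.008 m and angle between jar_white's own z axis and vertical below 0.1 rad and contact force between the fingers and jar_white below 0.3 N) and (x of squeeze_bottle in the frame of steel_tray between -0.11 and 0.11 m and y of squeeze_bottle in the frame of steel_tray between -0.075 and 0.075 m and z of squeeze_bottle in the frame of steel_tray between -0.003 and 0.008 m and angle between squeeze_bottle's own z axis and vertical below 0.1 rad and contact force between the fingers and squeeze_bottle below 0.3 N)))), for 0.2 s.
2. the dropper bottle stands released on the balance pan (horizontal distance between dropper and pan below 0.015 m and z of dropper in the frame of pan between -0.004 and 0.006 m and angle between dropper's own z axis and vertical below 0.1 rad and contact force between the fingers and dropper below 0.3 N), for 0.2 s.
At the end, for the whole second after the job is handed in: the dropper stands upright, released and at rest within 15 mm of the pan's middle; each tall bottle stands upright (within 0.1 rad) and at rest on the floor of the socket it came from, within 13 mm of its first position; the stopper is within 10 mm of its first position (all of step 2 and linear speed of each of dropper, amber_bottle, jar_white, squeeze_bottle below 0.02 m/s and distance of each of amber_bottle, jar_white, squeeze_bottle from where it was at the start of the episode below 0.013 m and angle between each of amber_bottle, jar_white, squeeze_bottle's own z axis and vertical below 0.1 rad and distance of stopper from where it was at the start of the episode below 0.01 m); the robot touches nothing.
It fails at once if a bottle is knocked over (tilted more than 0.6 rad) (angle between any of amber_bottle, jar_white, squeeze_bottle, dropper's own z axis and vertical above 0.6 rad).
It also fails if it takes over 112 s, if anything falls off the work surface, if the arm or the gripper's body presses on something with over 40 N, if the wrist force passes 120 N, or if a joint passes its speed limit or range.

### The arm

A 7-joint arm with a two-finger parallel gripper is mounted at the origin on a cart in front of the work surface, level with it; the furniture and walls round the work are solid. World frame = base frame: x ahead of the robot, y to its left, z up, the work surface at z = 0. Lengths are in m, angles in rad, forces in N, time in s.
With the tool pointing down it reaches from about 0.35 to 0.9 m from the base axis. Payload 8.1 kg.
Tool frame: the origin (TCP) lies at the centre of the arm's flange, where the gripper is bolted on; the fingertips stand arm.tips_ahead ahead of it and the grasp point (between the pads) lies 155 mm ahead of it (arm.tips_ahead is the distance from the TCP to the fingertips, in m); z points along the fingers, y is the line along which they close (so a half turn about z gives the same grasp; the last joint's range is limited). The gripper opens to 85 mm and grips with 20 to 120 N. Pads are 22 mm wide; open, the fingers measure 114 mm over their backs; the gripper's body (76 mm by 85 mm) begins 54 mm behind the grasp point. The pads swing forward as they close: fully open they stand 13 mm farther back than shut.
Start: joints at [1.048, 0.434, 0.025, 1.573, -0.012, 1.134, -0.075], TCP at [0.255, -0.571, 0.405] pointing down, gripper open.
Joint ranges: [-2.62, 2.62], [-0.44, 2.09], [-1.27, 1.32], [0.08, 2.57], [-1.32, 4.46], [0.12, 2], [-2.74, 2.74]. Speed limits (rad/s): [2.22, 2.22, 3.01, 3.01, 3.14, 3.14, 3.14].

### API

Orientations are given as a unit quaternion [x, y, z, w].
In Python, from bench import readout, optics, arm gives the robot as it stands.
- The arm moves only by the tool carry_out, never from a script. Its arguments are lists of equal length, an entry for each row: "fingers": the opening, from 0 (shut) to 1 (fully open); "linear": the shift along the tool's x, y, z as a fraction of full scale, a list of three; "rotation": the turn, a rotation vector about the tool's x, y, z as a fraction of full scale, a list of three. A call has 1 to 20 rows; each row shifts and turns the commanded pose from where the row before left it, along the tool's axes as they then stand; what a row does not reach is not made up. Full scale, the value 1, is 30 mm for a shift and 0.12 rad for a turn. A row lasts 1/10 s, in which the tool goes at most 50 mm and 8.59 degrees, less where a joint would pass 70% of its speed; a pose out of reach is approached as far as the arm can. A call with a number of a shift or a turn outside -1 to 1 is refused whole. A call with a gripper value outside its range is refused whole. The fingers move at their own pace and stop on an object; "newtons" is the grip in N (left out, the last holds). Time passes only in rows, so rows that do not move let the fingers close. It gives the time, the measured TCP pose, the force, the opening and the grip force at its end, in the units of the state.
- readout.observe(): the state, without advancing time (a new reading comes with each control period).
- optics.grab_frame(name): name is "side" or "top" or "wrist"; returns a dict with "color" (384x512x3 uint8, red, green, blue), "z_map" (384x512 float32, m along the optical axis (not along the pixel's ray), 0 where there is no reading), "fx", "fy", "cx", "cy" (pixels), "R" (3x3) and "t" (3): a world point X has camera coordinates R X + t; the wrist camera has in their place "tool_from_camera" (4x4, takes a point from camera to tool coordinates, whose origin is the TCP and whose axes are the flange's). Camera axes: x right, y down, z forward; pixel columns grow to the right and rows downward; lengths in m; the calibration is good to about 2 mm. A picture is of the moment at which its call begins: read the wrist's pose just before it.
- arm.finish_job(): hands the job in; it is judged then, once.
The state is a dict: "time_s": time; "joint_pos": joint angles; "dq": joint speeds; "effort": joint torques, N m; "eef_pos": TCP position; "tool_rot": TCP orientation; "wrist_force": force on the tool from outside, world axes, zero at the start; "wrist_torque": the same for the moment, N m; "width": opening from 0.0 (shut) to 1.0 (fully open); "finger_force": force on a finger pad.
Only numpy, scipy, OpenCV 4.12 (cv2) and the standard library are available. Lean on these libraries where they do the work, as an engineer would, in place of code of your own. Each camera call takes 0.05 s, during which the arm holds its last target. There are 200 camera calls.

## Working session

There is one attempt and no reset: what is moved stays moved. The work goes in short steps, Python scripts to look and compute and a tool call to move; the robot and the scene stay as the last step left them, time stands still between calls to the robot, and variables do not carry over. Pictures are saved under pics/ and viewed, at most 14 in all, crops included, and the job is handed in when it is done.

Besides the shell and the picture viewer there is one more tool, called as a command line: name --argument value ..., lists and objects as JSON in quotes. carry_out: Moves the arm, as the interface text tells. Shift numbers are shares of 30 mm and turn numbers shares of 0.12 rad, none past 1 either way. Its arguments: {"type":"object","properties":{"fingers":{"type":"array","items":{"type":"number"}},"linear":{"type":"array","items":{"type":"array","items":{"type":"number","minimum":-1,"maximum":1}}},"rotation":{"type":"array","items":{"type":"array","items":{"type":"number","minimum":-1,"maximum":1}}},"newtons":{"type":"number"}},"required":["fingers","linear","rotation"]}

```bash
mkdir -p pics; ls
python3 - <<'E'
from bench import readout, optics, arm
import cv2, numpy as np
s=readout.observe(); print(s, arm.tips_ahead)
ims=[]
for n in("side","top"):
    f=optics.grab_frame(n); np.savez(f"{n}0.npz",**f)
    cv2.imwrite(f"pics/{n}0.png",cv2.cvtColor(f["color"],cv2.COLOR_RGB2BGR))
    print(n,f["fx"],f["cx"],f["cy"],f["R"].round(3).tolist(),f["t"])
E
```

```text
pics
{'time_s': 0.0, 'joint_pos': array([ 1.04838049,  0.43521787,  0.02501199,  1.57410848, -0.01163926,
        1.13395713, -0.07510914]), 'dq': array([-7.91943591e-05,  9.31634090e-04, -1.10066456e-03,  7.87676624e-04,
        8.96714807e-04,  2.09498324e-04, -1.19511037e-03]), 'effort': array([ 7.98976762e-04, -6.70471716e+01,  1.02528960e+00, -3.16213560e+01,
        1.54415873e-02,  1.23700494e-02, -2.71110059e-05]), 'eef_pos': array([ 0.25461077, -0.57053645,  0.40392495]), 'tool_rot': array([ 9.78063470e-01,  2.08305668e-01, -2.19949225e-04, -7.40629040e-04]), 'wrist_force': array([ 0.01940804,  0.27744197, -0.3305564 ]), 'wrist_torque': array([ 0.01970069, -0.05603182, -0.03200652]), 'finger_force': 0.0, 'width': 0.9997885529976365} 0.1734
side 401.06015977944145 258.4458056293764 193.26976438866544 [[0.999, 0.037, -0.004], [0.01, -0.359, -0.933], [-0.036, 0.933, -0.359]] [-0.56631723  0.09479255  1.06287363]
top 454.66671794322724 253.08960945407748 196.01479921137826 [[-0.002, -1.0, -0.003], [-0.994, 0.002, -0.107], [0.107, 0.003, -0.994]] [0.06781405 0.54294247 1.29176292]
```

View pics/side0.png

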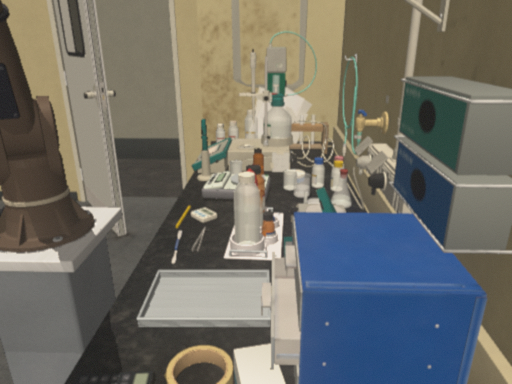

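View pics/top0.png

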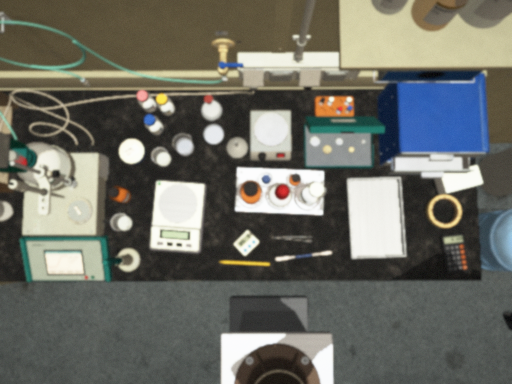

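The side view has the tray in front, at rows 270-325, with the rack behind it at about (255,235). The top view has the balance at (178,215), the rack at columns 235-325 and rows 167-213, and the tray at (377,218). The tall bottles run amber (250,190), squeeze (283,191), jar (312,193). The blue stopper is near (266,178) and the dropper near (295,180).

```bash
cat > h.py <<'E'
import numpy as np, cv2
def cloud(f):
    z=f["z_map"]; v,u=np.mgrid[:z.shape[0],:z.shape[1]]
    c=np.stack([(u-f["cx"])/f["fx"]*z,(v-f["cy"])/f["fy"]*z,z],-1)
    P=(c-f["t"])@f["R"]; P[z==0]=np.nan
    return P
def ray(f,u,v,h):
    d=np.array([(u-f["cx"])/f["fx"],(v-f["cy"])/f["fy"],1])@f["R"]; o=-f["t"]@f["R"]
    return o+d*(h-o[2])/d[2]
def proj(f,X):
    c=f["R"]@X+f["t"]; return np.array([f["fx"]*c[0]/c[2]+f["cx"],f["fy"]*c[1]/c[2]+f["cy"]])
E
python3 - <<'E'
from h import *
f=dict(np.load("top0.npz")); P=cloud(f)
im=cv2.cvtColor(f["color"],cv2.COLOR_RGB2BGR)
c=cv2.resize(im[155:265,140:420],None,fx=2.8,fy=2.8,interpolation=cv2.INTER_CUBIC); cv2.imwrite("pics/topc.png",c)
def lab(mask,lo,r,name):
    m=np.zeros(mask.shape,np.uint8); m[r[1]:r[3],r[0]:r[2]]=mask[r[1]:r[3],r[0]:r[2]]
    n,l,s,ct=cv2.connectedComponentsWithStats(m)
    for i in range(1,n):
        if s[i,4]>=lo:
            p=P[l==i]; cnt,_=cv2.findContours((l==i).astype(np.uint8),0,1)
            print(name,s[i],ct[i].round(1),np.nanmedian(p,0).round(3),np.nanmin(p,0).round(3),np.nanmax(p,0).round(3))
Z=P[...,2]
lab((Z>.10),15,(225,155,335,220),"tall>.1")
lab((Z>.055)&(Z<.1),5,(225,155,335,220),"mid")
hsv=cv2.cvtColor(f["color"],cv2.COLOR_RGB2HSV)
lab((hsv[...,2]>140)&(hsv[...,1]<60)&(Z<.05),200,(225,155,335,220),"rack")
lab((Z>.008)&(Z<.05),200,(340,170,415,265),"tray")
lab((Z>.035)&(Z<.08),200,(145,170,212,255),"bal")
from bench import optics
print(np.nanmedian(P[225:260,212:230,2]))
for y in range(160,216,3): print(y,' '.join('%3d'%(1000*Z[y,x]) if Z[y,x]==Z[y,x] else ' - ' for x in range(233,329,3)))
E
```

```text
tall>.1 [240 180  22  23 388] [250.7 190.8] [0.545 0.072 0.133] [0.519 0.045 0.101] [0.578 0.102 0.162]
tall>.1 [302 181  24  24 396] [313.6 192.2] [ 0.537 -0.09   0.166] [ 0.513 -0.123  0.1  ] [ 0.57  -0.067  0.195]
tall>.1 [272 184  20  20 299] [281.7 193.1] [ 0.538 -0.009  0.15 ] [ 0.516 -0.038  0.1  ] [0.569 0.015 0.18 ]
mid [259 155   7   4  12] [262. 156.] [0.656 0.042 0.057] [0.65  0.032 0.056] [0.659 0.05  0.059]
mid [291 174  10  10  77] [295.9 178.3] [ 0.588 -0.054  0.078] [ 0.577 -0.067  0.056] [ 0.6   -0.041  0.083]
mid [269 183  24  24 154] [279.4 196.9] [ 0.528 -0.003  0.09 ] [ 0.51  -0.042  0.055] [0.573 0.021 0.1  ]
mid [300 188  14  18  47] [305.  199.3] [ 0.525 -0.074  0.079] [ 0.513 -0.103  0.057] [ 0.558 -0.066  0.1  ]
mid [242 198  19   6  27] [250.9 201.4] [0.521 0.073 0.077] [0.519 0.047 0.057] [0.533 0.098 0.099]
rack [307 155  28  11 281] [320.5 159.5] [ 0.651 -0.132  0.021] [ 0.635 -0.173  0.013] [ 0.667 -0.091  0.03 ]
rack [ 235  167   90   49 2505] [278.1 190.2] [ 0.57  -0.001  0.006] [ 0.489 -0.146 -0.009] [0.634 0.121 0.049]
tray [348 177  59  82 527] [3
[... 2016 characters left out ...]
  16  71 108 145 158 163 163 155  21  -4
202   3  15   4   4  44  86 101  85  42   5   2   2  34  67  90  98 104 102  93   6   7  22   5  28  75 100 126 143 147  30  26  -2
205   0  14   7  10  33   7   5   2  29  13   3   3   2  29  58  79  79  81  34   2  10   4  33   6  22  41  70   4   3   7  22  -3
208  -2   3   6   4  10   7  29  14   5   7   3   6   4  10  35  32  34  30   3   4   7   9  10  34   2   8   4  32   6   8  19  -1
211  -1   3   3  -    6   6   9   8   3   2   0   2   6  11   4   8  11   3   0   7   6   6   5   8   1   7   8   6   6   1  -2   1
214  -4   0   1  -2  -5   1   0  -2  -1   0   0   3   0   4  -2  -3  -2  -1   0   0   1   0  -5  -6   3   1   1   0   5   7   0   0
```

View pics/topc.png

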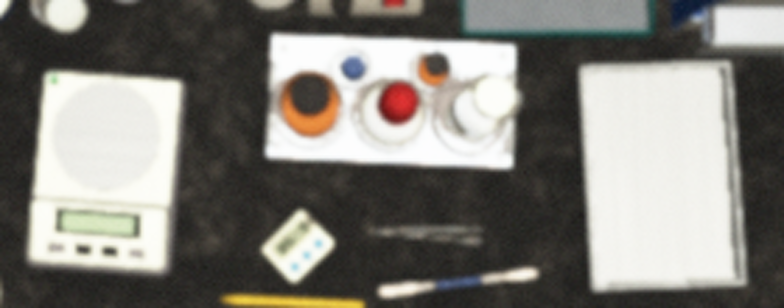

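Cap heights match the given sizes: amber about 155 mm, squeeze about 176, jar about 191, dropper about 79. The small amber bottle at crop (433,67) is the dropper, between the squeeze bottle (398,103) and the jar (495,100). The stopper is at (353,68). So jar and squeeze are the two to move. Next I'll measure positions.

Run:
```python
from h import *
f=dict(np.load("top0.npz")); P=cloud(f); Z=P[...,2]; print(f["fy"])
hsv=cv2.cvtColor(f["color"],cv2.COLOR_RGB2HSV)
def comp(mask,r):
    m=np.zeros(mask.shape,np.uint8); m[r[1]:r[3],r[0]:r[2]]=mask[r[1]:r[3],r[0]:r[2]]
    n,l,s,c=cv2.connectedComponentsWithStats(m); i=1+np.argmax(s[1:,4]); return (l==i).astype(np.uint8),s[i],c[i]
def rect(mask,r,h,name,off=0):
    m,s,c=comp(mask,r); m=cv2.morphologyEx(m,cv2.MORPH_OPEN,np.ones((3,3)))
    cn=max(cv2.findContours(m,0,1)[0],key=cv2.contourArea)[:,0]
    pts=np.array([ray(f,u,v,h)[:2] for u,v in cn],np.float32)
    b=cv2.minAreaRect(pts); bx=cv2.boxPoints(b)
    # long-side dir
    e=bx[1]-bx[0],bx[2]-bx[1]; d=max(e,key=np.linalg.norm); 
    print(name,np.round(b[0],4),np.round(b[1],4),"long dir deg",np.degrees(np.arctan2(d[1],d[0])).round(2)); return np.array(b[0]),d
wh=(hsv[...,2]>130)&(hsv[...,1]<70)
bright=(f["color"].min(-1)>90)|(Z>.05)
rect(((f["color"].max(-1)>110)),(229,166,332,222),.006,"rack (258x130)")
rect((f["color"].max(-1)>100),(342,170,415,265),.012,"tray (230x155)")
rect((f["color"].max(-1)>120),(144,170,214,258),.045,"bal (205x150)")
for n,u0,u1,h,lo in(("amber",240,262,.153,.142),("squeeze",271,293,.160,.140),("jar",301,328,.188,.178)):
    m,s,c=comp(Z>lo,(u0,175,u1,215)); print(n,s,ray(f,*c,h).round(4))
m,s,c=comp((Z>.06),(288,172,302,184)); print("drop",s,ray(f,*c,.077).round(4))
red=((hsv[...,0]<8)|(hsv[...,0]>172))&(hsv[...,1]>130)
m,s,c=comp(red,(268,178,297,205)); print("red",s,ray(f,*c,.155).round(4))
g=cv2.cvtColor(f["color"],cv2.COLOR_RGB2GRAY)
m,s,c=comp(g<70,(240,178,262,200)); print("ambercap",s,ray(f,*c,.15).round(4))
bl=(hsv[...,0]>105)&(hsv[...,0]<130)&(hsv[...,1]>90); m,s,c=comp(bl,(258,170,276,186)); print("stop",s,ray(f,*c,.025).round(4))
m,s,c=comp((g<90),(289,170,304,184)); print("dropcap",s,ray(f,*c,.075).round(4))
# pan: gray darker disc
b=f["color"].astype(int); m,s,c=comp((g>150)&(g<222)&(Z>.03),(152,180,206,228)); print("pan",s,c,ray(f,*c,.054).round(4))
```

```text
454.66671794322724
rack (258x130) [ 0.5617 -0.0124] [0.2669 0.1368] long dir deg 87.47
tray (230x155) [ 0.483  -0.2929] [0.2402 0.1643] long dir deg 1.9
bal (205x150) [0.4858 0.2843] [0.1466 0.1998] long dir deg -4.45
amber [244 182  15  15 183] [0.5483 0.0726 0.153 ]
squeeze [276 184  14  15 167] [ 0.5414 -0.0105  0.16  ]
jar [310 183  14  15 164] [ 0.5418 -0.0954  0.188 ]
drop [292 174   9  10  70] [ 0.5887 -0.054   0.077 ]
red [276 185  13  14 137] [ 0.5422 -0.0094  0.155 ]
ambercap [244 182  13  13 138] [0.5512 0.0745 0.15  ]
stop [263 177   6   5  24] [0.5933 0.0305 0.025 ]
dropcap [292 175   8   7  40] [ 0.5893 -0.0524  0.075 ]
pan [200 184   5  44  48] [202.4375     205.72916667] [0.5129 0.2109 0.054 ]
```

Rack fit: centre (0.562,-0.012), yaw -2.5°. The predicted sockets agree with the measured caps to about 2 mm. I'll turn the tool so it closes along the rack's x, then go above the jar.

carry_out --fingers '[1,1,1,1,1,1,1,1,1,1,1,1,1]' --linear '[[0,0,0],[0,0,0],[0,0,0],[0,0,0],[0,0,0],[0,0,0],[0,0,0],[0,0,0],[0,0,0],[0,0,0],[0,0,0],[0,0,0],[0,0,0]]' --rotation '[[0,0,-0.77],[0,0,-0.77],[0,0,-0.77],[0,0,-0.77],[0,0,-0.77],[0,0,-0.77],[0,0,-0.77],[0,0,-0.77],[0,0,-0.77],[0,0,-0.77],[0,0,-0.77],[0,0,-0.76],[0,0,0]]' --newtons 30

```text
time_s: 1.4
eef_pos: [0.2545, -0.5707, 0.4043]
tool_rot: [0.722, 0.692, 0.0, -0.0]
wrist_force: [-0.5, 0.3, -0.5]
width: 0.997
finger_force: 0.0
```

carry_out --fingers '[1,1,1,1,1,1,1,1,1,1,1,1,1,1,1,1,1,1,1]' --linear '[[0.9,0.49,0],[0.9,0.49,0],[0.9,0.49,0],[0.9,0.49,0],[0.9,0.49,0],[0.9,0.49,0],[0.9,0.49,0],[0.9,0.49,0],[0.9,0.49,0],[0.9,0.49,0],[0.9,0.49,0],[0.9,0.49,0],[0.9,0.49,0],[0.9,0.49,0],[0.9,0.49,0],[0.9,0.49,0],[0.9,0.49,0],[0.9,0.54,0],[0,0,0]]' --rotation '[[0,0,0],[0,0,0],[0,0,0],[0,0,0],[0,0,0],[0,0,0],[0,0,0],[0,0,0],[0,0,0],[0,0,0],[0,0,0],[0,0,0],[0,0,0],[0,0,0],[0,0,0],[0,0,0],[0,0,0],[0,0,0],[0,0,0]]'

```text
time_s: 3.3
eef_pos: [0.5433, -0.0923, 0.4047]
tool_rot: [0.721, 0.693, 0.001, -0.001]
wrist_force: [0.2, 0.6, -0.4]
width: 1.002
finger_force: 0.0
```

```bash
cat >> h.py <<'E'
from scipy.spatial.transform import Rotation as Ro
def wrist():
    from bench import readout, optics
    s=readout.observe(); f=optics.grab_frame("wrist"); f=dict(f)
    T=np.eye(4); T[:3,:3]=Ro.from_quat(s["tool_rot"]).as_matrix(); T[:3,3]=s["eef_pos"]
    W=np.linalg.inv(T@f["tool_from_camera"]); f["R"]=W[:3,:3]; f["t"]=W[:3,3]
    return s,f
def save(f,n): cv2.imwrite(f"pics/{n}.png",cv2.cvtColor(f["color"],cv2.COLOR_RGB2BGR))
E
python3 - <<'E'
from h import *
s,f=wrist(); save(f,"w1"); P=cloud(f); np.savez("w1.npz",**f)
print(s["eef_pos"],s["tool_rot"],f["fx"],f["cx"],f["cy"],(-f["t"]@f["R"]).round(3))
for n,X in(("jar",(.5418,-.0954,.191)),("sq",(.5418,-.010,.17)),("drop",(.589,-.054,.079)),("grasp",(.5433,-.0923,.25))): print(n,proj(f,np.array(X)).round(0))
E
```

```text
[ 0.54326511 -0.09226672  0.40470487] [ 7.21203931e-01  6.92721281e-01  1.33257713e-03 -5.84062406e-04] 266.3460614838897 252.6754967432449 193.50066600755926 [ 0.546 -0.012  0.374]
jar [251. 225.]
sq [246. 105.]
drop [293. 146.]
grasp [253. 265.]
```

View pics/w1.png

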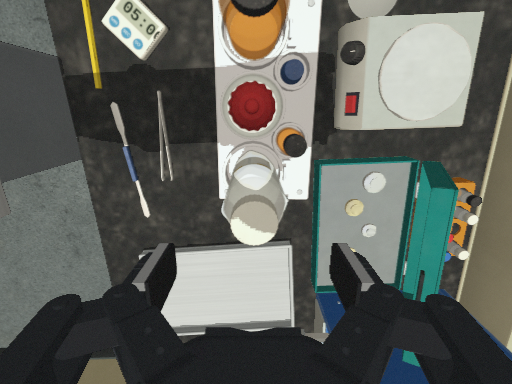

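The wrist view shows the jar cap at about (255,225), the red head at (252,106), the dropper cap at (293,145) and the stopper at (291,70). All are within a few pixels of my predictions. I'll refine with the depth map.

Run:
```python
from h import *
f=dict(np.load("w1.npz")); P=cloud(f); Z=P[...,2]
print(np.nanmax(Z[180:245,220:290]))
def cap(n,r,lo,h):
    m=np.zeros(Z.shape,np.uint8); m[r[1]:r[3],r[0]:r[2]]=(Z>lo)[r[1]:r[3],r[0]:r[2]]
    k,l,s,c=cv2.connectedComponentsWithStats(m); i=1+np.argmax(s[1:,4])
    cn=cv2.findContours((l==i).astype(np.uint8),0,1)[0][0]; (u,v),rad=cv2.minEnclosingCircle(cn)
    print(n,s[i],c[i].round(1),ray(f,*c[i],h)[:2].round(4),(u,v,rad),ray(f,u,v,h)[:2].round(4),np.nanmedian(Z[l==i]).round(3))
cap("jar",(215,200,300,248),.182,.190); cap("sq",(220,75,285,135),.135,.150); cap("drop",(275,120,315,165),.062,.077)
```

```text
0.19347980871488102
jar [ 230  200   49   45 1783] [253.9 221.1] [ 0.5439 -0.093 ] (253.82212829589844, 220.63229370117188, 24.481679916381836) [ 0.5439 -0.0926] 0.191
sq [ 228   80   48   51 1818] [251.5 105.1] [ 0.5455 -0.0098] (252.3401641845703, 105.14639282226562, 25.286771774291992) [ 0.5461 -0.0098] 0.166
drop [283 133  24  24 444] [294.4 144.7] [ 0.591  -0.0524] (294.5, 144.5, 12.103818893432617) [ 0.5911 -0.0522] 0.08
```

carry_out --fingers '[1,1,1,1,1,1,0,0,0,0,0,0,0,0]' --linear '[[-0.03,0,0.44],[0,0,0.44],[0,0,0.44],[0,0,0.44],[0,0,0.44],[0,0,0.42],[0,0,0],[0,0,0],[0,0,0],[0,0,0],[0,0,0],[0,0,0],[0,0,0],[0,0,0]]' --rotation '[[0,0,0],[0,0,0],[0,0,0],[0,0,0],[0,0,0],[0,0,0],[0,0,0],[0,0,0],[0,0,0],[0,0,0],[0,0,0],[0,0,0],[0,0,0],[0,0,0]]' --newtons 40

```text
time_s: 4.75
eef_pos: [0.5422, -0.0976, 0.3269]
tool_rot: [0.722, 0.692, 0.001, 0.001]
wrist_force: [1.0, 0.5, 5.1]
width: 0.407
finger_force: 40.4
```

carry_out --fingers '[0,0,0,0,0,0,0,0,0,0,0,0,0,0,0,0,0,0,0,0]' --linear '[[0,0,-0.15],[0,0,-0.3],[0,0,-0.4],[0,0,-0.4],[0,0,-0.4],[0,0,-0.35],[-0.2,0,0],[-0.4,0,0],[-0.6,0.01,0],[-0.7,0.01,0],[-0.7,0.01,0],[-0.7,0.01,0],[-0.7,0.01,0],[-0.7,0,0],[-0.7,0,0],[-0.6,0,0],[-0.5,0,0],[-0.35,0,0],[0,0,0],[0,0,0]]' --rotation '[[0,0,0],[0,0,0],[0,0,0],[0,0,0],[0,0,0],[0,0,0],[0,0,0],[0,0,0],[0,0,0],[0,0,0],[0,0,0],[0,0,0],[0,0,0],[0,0,0],[0,0,0],[0,0,0],[0,0,0],[0,0,0],[0,0,0],[0,0,0]]'

```text
time_s: 6.75
eef_pos: [0.5344, -0.3024, 0.386]
tool_rot: [0.722, 0.692, 0.0, -0.0]
wrist_force: [-0.3, -0.3, -2.2]
width: 0.405
finger_force: 40.1
```

Run:
```python
from bench import optics
from h import *
f=optics.grab_frame("side"); im=cv2.cvtColor(f["color"],cv2.COLOR_RGB2BGR)
cv2.imwrite("pics/s1.png",cv2.resize(im[60:340,130:330],None,fx=2.1,fy=2.1))
```

```text
(no output)
```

View pics/s1.png

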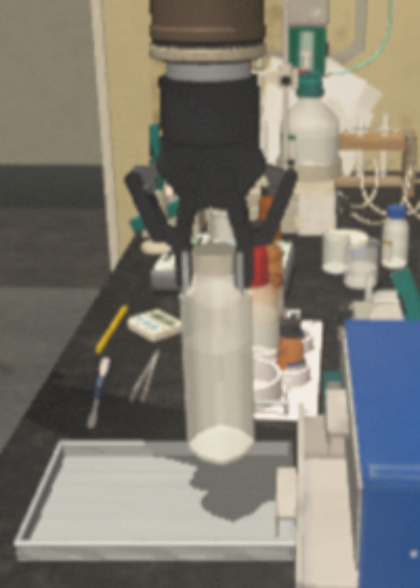

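The jar hangs upright in the grip, clear above the tray. The blue machine is close on the +x side, so I'll check its clearance before lowering.

Run:
```python
from h import *
f=dict(np.load("top0.npz")); P=cloud(f)
for lo,hi in((.03,.1),(.1,.25),(.25,.5)):
    m=(P[...,2]>lo)&(P[...,2]<hi)&(P[...,1]<-.2)&(P[...,1]>-.4)&(P[...,0]>.35); q=P[m]; print(lo,m.sum(),np.percentile(q,[0,1,5],axis=0).round(3)[:,0], q[:,1].max())
```

```text
0.03 1497 [0.585 0.6   0.614] -0.20002601058888986
0.1 4322 [0.586 0.601 0.636] -0.2000578557406429
0.25 429 [0.813 0.814 0.814] -0.25127715308691706
```

carry_out --fingers '[0,0,0,0,0,0,0,0,0,0,0,0]' --linear '[[-0.2,-0.28,0],[-0.2,-0.28,0],[-0.2,-0.27,0],[0,0,0.3],[0,0,0.4],[0,0,0.4],[0,0,0.35],[0,0,0.25],[0,0,0.15],[0,0,0.1],[0,0,0.1],[0,0,0]]' --rotation '[[0,0,0],[0,0,0],[0,0,0],[0,0,0],[0,0,0],[0,0,0],[0,0,0],[0,0,0],[0,0,0],[0,0,0],[0,0,0],[0,0,0]]'

```text
time_s: 8.0
eef_pos: [0.5086, -0.32, 0.3245]
tool_rot: [0.722, 0.692, -0.0, 0.0]
wrist_force: [-1.0, 0.3, -2.0]
width: 0.412
finger_force: 40.2
```

carry_out --fingers '[0,0,0]' --linear '[[0,0,0.04],[0,0,0],[0,0,0]]' --rotation '[[0,0,0],[0,0,0],[0,0,0]]'

```text
time_s: 8.3
eef_pos: [0.5088, -0.32, 0.3239]
tool_rot: [0.722, 0.692, 0.0, 0.0]
wrist_force: [0.9, 0.4, 0.5]
width: 0.408
finger_force: 40.3
```

carry_out --fingers '[1,1,1,1,1,1,1,1,1,1,1]' --linear '[[0,0,0],[0,0,0],[0,0,0],[0,0,0],[0,0,0],[0,0,-0.3],[0,0,-0.5],[0,0,-0.6],[0,0,-0.6],[0,0,-0.67],[0,0,0]]' --rotation '[[0,0,0],[0,0,0],[0,0,0],[0,0,0],[0,0,0],[0,0,0],[0,0,0],[0,0,0],[0,0,0],[0,0,0],[0,0,0]]'

```text
time_s: 9.4
eef_pos: [0.5093, -0.3201, 0.407]
tool_rot: [0.722, 0.692, 0.001, 0.003]
wrist_force: [0.5, 1.0, 0.8]
width: 1.003
finger_force: 0.0
```

carry_out --fingers '[1,1,1,1,1,1,1,1,1,1,1,1,1,1,1,1,1]' --linear '[[0.5,0,0],[0.8,0.05,0],[0.8,0.05,0],[0.8,0.06,0],[0.8,0.06,0],[0.8,0.06,0],[0.8,0.06,0],[0.8,0.06,0],[0.8,0.06,0],[0.8,0.06,0],[0.8,0.06,0],[0.8,0.06,0],[0.7,0.05,0],[0.36,0.04,0],[0,0,0],[0,0,0],[0,0,0]]' --rotation '[[0,0,0],[0,0,0],[0,0,0],[0,0,0],[0,0,0],[0,0,0],[0,0,0],[0,0,0],[0,0,0],[0,0,0],[0,0,0],[0,0,0],[0,0,0],[0,0,0],[0,0,0],[0,0,0],[0,0,0]]'

```text
time_s: 11.1
eef_pos: [0.5438, -0.0117, 0.4032]
tool_rot: [0.723, 0.691, -0.0, 0.0]
wrist_force: [-0.8, -0.7, 0.0]
width: 1.0
finger_force: 0.0
```

Run:
```python
from bench import optics
from h import *
s,f=wrist(); save(f,"w2"); P=cloud(f); Z=P[...,2]; print(s["eef_pos"])
def cap(n,X,lo,h,w=32):
    u,v=proj(f,np.array(X)).astype(int); m=np.zeros(Z.shape,np.uint8); r=(max(u-w,0),max(v-w,0),u+w,v+w)
    m[r[1]:r[3],r[0]:r[2]]=(Z>lo)[r[1]:r[3],r[0]:r[2]]
    k,l,st,c=cv2.connectedComponentsWithStats(m); i=1+np.argmax(st[1:,4])
    print(n,(u,v),st[i],c[i].round(1),ray(f,*c[i],h)[:2].round(4),np.nanmedian(Z[l==i]).round(3))
cap("sq",(.544,-.01,.16),.150,.160); cap("drop",(.59,-.053,.077),.062,.077,24); cap("jar",(.509,-.318,.188),.178,.187)
f=optics.grab_frame("top"); P=cloud(f); Z=P[...,2]; cap("jar_top",(.509,-.318,.188),.178,.187,20)
```

```text
[ 0.54380564 -0.01169559  0.40322371]
sq (np.int64(253), np.int64(204)) [ 234  180   43   42 1327] [255.2 200.5] [ 0.5455 -0.0069] 0.166
drop (np.int64(293), np.int64(212)) [284 199  22  24 414] [294.3 210.8] [ 0.591  -0.0512] 0.08Traceback (most recent call last):
  File "<stdin>", line 9, in <module>
  File "<stdin>", line 7, in cap
    return _wrapfunc(a, 'argmax', axis=axis, out=out, **kwds)
    return bound(*args, **kwds)
ValueError: attempt to get argmax of an empty sequence
```

carry_out --fingers '[1,1,1,1,1,1,1,1,1,1,0,0,0,0,0,0,0,0,0]' --linear '[[0.08,0,0.3],[0,0,0.5],[0,0,0.5],[0,0,0.5],[0,0,0.5],[0,0,0.5],[0,0,0.5],[0,0,0.4],[0,0,0.27],[0,0,0],[0,0,0],[0,0,0],[0,0,0],[0,0,0],[0,0,0],[0,0,0],[0,0,0],[0,0,0],[0,0,0]]' --rotation '[[0,0,0],[0,0,0],[0,0,0],[0,0,0],[0,0,0],[0,0,0],[0,0,0],[0,0,0],[0,0,0],[0,0,0],[0,0,0],[0,0,0],[0,0,0],[0,0,0],[0,0,0],[0,0,0],[0,0,0],[0,0,0],[0,0,0]]' --newtons 35

```text
time_s: 13.05
eef_pos: [0.5445, -0.0079, 0.285]
tool_rot: [0.722, 0.692, 0.001, 0.0]
wrist_force: [0.5, -0.2, 5.3]
width: 0.413
finger_force: 35.1
```

carry_out --fingers '[0,0,0,0,0,0,0,0,0,0,0,0,0,0,0,0,0,0,0,0]' --linear '[[0,0,-0.2],[0,0,-0.45],[0,0,-0.5],[0,0,-0.5],[0,0,-0.35],[-0.3,-0.12,0],[-0.5,-0.2,0],[-0.7,-0.3,0],[-0.8,-0.34,0],[-0.8,-0.34,0],[-0.8,-0.34,0],[-0.8,-0.34,0],[-0.8,-0.34,0],[-0.8,-0.34,0],[-0.8,-0.34,0],[-0.7,-0.29,0],[-0.5,-0.2,0],[-0.13,-0.13,0],[0,0,0],[0,0,0]]' --rotation '[[0,0,0],[0,0,0],[0,0,0],[0,0,0],[0,0,0],[0,0,0],[0,0,0],[0,0,0],[0,0,0],[0,0,0],[0,0,0],[0,0,0],[0,0,0],[0,0,0],[0,0,0],[0,0,0],[0,0,0],[0,0,0],[0,0,0],[0,0,0]]'

```text
time_s: 15.05
eef_pos: [0.4244, -0.2553, 0.3442]
tool_rot: [0.722, 0.692, 0.0, -0.0]
wrist_force: [0.6, 0.5, -1.8]
width: 0.413
finger_force: 35.3
```

carry_out --fingers '[0,0,0,0,0,0,0,0,0,0]' --linear '[[-0.2,0,0.25],[0,0,0.4],[0,0,0.4],[0,0,0.4],[0,0,0.3],[0,0,0.15],[0,0,0.08],[0,0,0.06],[0,0,0],[0,0,0]]' --rotation '[[0,0,0],[0,0,0],[0,0,0],[0,0,0],[0,0,0],[0,0,0],[0,0,0],[0,0,0],[0,0,0],[0,0,0]]'

```text
time_s: 16.05
eef_pos: [0.4244, -0.262, 0.2835]
tool_rot: [0.722, 0.692, 0.0, 0.0]
wrist_force: [-0.1, 0.1, -1.0]
width: 0.411
finger_force: 35.3
```

carry_out --fingers '[0,0,0]' --linear '[[0,0,0.05],[0,0,0],[0,0,0]]' --rotation '[[0,0,0],[0,0,0],[0,0,0]]'

```text
time_s: 16.35
eef_pos: [0.4245, -0.262, 0.282]
tool_rot: [0.722, 0.692, 0.0, 0.0]
wrist_force: [1.1, 0.1, 1.2]
width: 0.418
finger_force: 35.3
```

carry_out --fingers '[1,1,1,1,1,1,1,1,1,1,1,1,1]' --linear '[[0,0,0],[0,0,0],[0,0,0],[0,0,0],[0,0,0],[0,0,-0.3],[0,0,-0.5],[0,0,-0.6],[0,0,-0.7],[0,0,-0.7],[0,0,-0.7],[0,0,-0.5],[0,0,0]]' --rotation '[[0,0,0],[0,0,0],[0,0,0],[0,0,0],[0,0,0],[0,0,0],[0,0,0],[0,0,0],[0,0,0],[0,0,0],[0,0,0],[0,0,0],[0,0,0]]'

```text
time_s: 17.65
eef_pos: [0.4249, -0.262, 0.4043]
tool_rot: [0.722, 0.692, 0.001, 0.002]
wrist_force: [0.7, -0.5, 0.7]
width: 0.999
finger_force: 0.0
```

carry_out --fingers '[1,1,1,1,1,1,1,1,1,1,1,1,1,1]' --linear '[[0.4,0.3,0],[0.7,0.5,0],[0.7,0.5,0],[0.7,0.5,0],[0.7,0.5,0],[0.7,0.5,0],[0.7,0.5,0],[0.7,0.5,0],[0.7,0.5,0],[0.7,0.5,0],[0.51,0.43,0],[0,0,0],[0,0,0],[0,0,0]]' --rotation '[[0,0,0],[0,0,0],[0,0,0],[0,0,0],[0,0,0],[0,0,0],[0,0,0],[0,0,0],[0,0,0],[0,0,0],[0,0,0],[0,0,0],[0,0,0],[0,0,0]]'

```text
time_s: 19.05
eef_pos: [0.5899, -0.0537, 0.4013]
tool_rot: [0.723, 0.691, -0.001, -0.0]
wrist_force: [0.2, 0.1, -0.2]
width: 0.997
finger_force: 0.0
```

```bash
cat >> h.py <<'E'
def cap(f,n,X,lo,h,w=32):
    Z=cloud(f)[...,2]
    u,v=proj(f,np.array(X)).astype(int); m=np.zeros(Z.shape,np.uint8); r=(max(u-w,0),max(v-w,0),u+w,v+w)
    m[r[1]:r[3],r[0]:r[2]]=(Z>lo)[r[1]:r[3],r[0]:r[2]]
    k,l,st,c=cv2.connectedComponentsWithStats(m)
    if k<2: return print(n,"none")
    i=1+np.argmax(st[1:,4])
    print(n,(u,v),st[i],c[i].round(1),ray(f,*c[i],h)[:2].round(4),np.nanmedian(Z[l==i]).round(3))
E
python3 - <<'E'
from bench import optics
from h import *
s,f=wrist(); print(s["eef_pos"]); cap(f,"drop",(.59,-.053,.077),.062,.077,24); save(f,"w3"); np.savez("w3.npz",**f)
f=optics.grab_frame("top")
cap(f,"jar_top",(.509,-.318,.188),.178,.187,15);cap(f,"sq_top",(.4245,-.262,.16),.145,.155,15)
f=optics.grab_frame("side"); im=cv2.cvtColor(f["color"],cv2.COLOR_RGB2BGR)
cv2.imwrite("pics/s2.png",cv2.resize(im[60:340,130:330],None,fx=2.1,fy=2.1))
E
```

```text
[ 0.58991339 -0.0536629   0.40125332]
drop (np.int64(253), np.int64(180)) [244 168  22  24 422] [254.8 179.4] [ 0.5916 -0.0518] 0.08
jar_top (np.int64(404), np.int64(202)) [396 196  16  14 173] [403.3 202.6] [ 0.5086 -0.3166] 0.187
sq_top (np.int64(380), np.int64(235)) [365 220  30  30 824] [378.4 235.3] [ 0.4263 -0.2591] 0.725
```

View pics/s2.png

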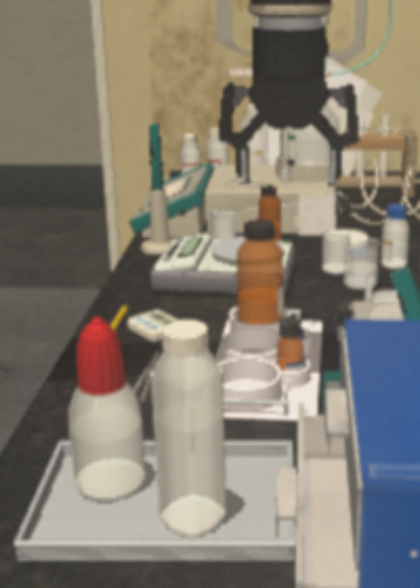

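View pics/w3.png

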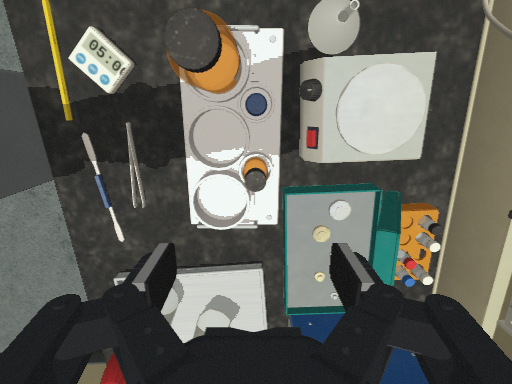

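Both bottles stand upright on the tray, squeeze at side crop (107,420) and jar at (190,430). In the wrist view the dropper cap is at (255,179). The teal box (columns >283, rows >185) and hotplate (columns >300, rows <162) sit close behind the rack, so I'll check their heights.

Run:
```python
from h import *
f=dict(np.load("w3.npz")); P=cloud(f)
m=(abs(P[...,1]+.053)<.06)&(P[...,0]>.615)&(P[...,0]<.70)&(P[...,2]<.2)
for x0 in np.arange(.615,.69,.01):
    k=m&(P[...,0]>=x0)&(P[...,0]<x0+.01); print(round(x0,3),k.sum(),"zmax",np.nanpercentile(P[k][:,2],99).round(3), "y of z>.03", (P[k&(P[...,2]>.03)][:,1].min().round(3),P[k&(P[...,2]>.03)][:,1].max().round(3)) if (k&(P[...,2]>.03)).any() else "")
```

```text
0.615 597 zmax 0.008 y of z>.03 
0.625 650 zmax 0.034 y of z>.03 (np.float64(-0.113), np.float64(-0.084))
0.635 637 zmax 0.034 y of z>.03 (np.float64(-0.086), np.float64(-0.084))
0.645 776 zmax 0.034 y of z>.03 (np.float64(-0.086), np.float64(0.0))
0.655 772 zmax 0.05 y of z>.03 (np.float64(-0.086), np.float64(0.006))
0.665 748 zmax 0.053 y of z>.03 (np.float64(-0.086), np.float64(0.007))
0.675 674 zmax 0.053 y of z>.03 (np.float64(-0.086), np.float64(0.006))
0.685 702 zmax 0.058 y of z>.03 (np.float64(-0.111), np.float64(0.007))
```

carry_out --fingers '[0.55,0.55,0.55,0.55,0.55,0.55,0.55,0.55,0.55,0.55,0.55,0.55]' --linear '[[0.04,0.03,0.3],[0,0,0.6],[0,0,0.7],[0,0,0.7],[0,0,0.7],[0,0,0.7],[0,0,0.7],[0,0,0.6],[0,0,0.5],[0,0,0.4],[0,0,0.28],[0,0,0]]' --rotation '[[0,0,0],[0,0,0],[0,0,0],[0,0,0],[0,0,0],[0,0,0],[0,0,0],[0,0,0],[0,0,0],[0,0,0],[0,0,0],[0,0,0]]' --newtons 25

```text
time_s: 20.4
eef_pos: [0.5911, -0.0515, 0.2153]
tool_rot: [0.722, 0.692, -0.001, -0.001]
wrist_force: [-0.1, 0.0, -0.0]
width: 0.55
finger_force: 0.0
```

carry_out --fingers '[0,0,0,0,0,0,0]' --linear '[[0,0,0],[0,0,0],[0,0,0],[0,0,0],[0,0,0],[0,0,0],[0,0,0]]' --rotation '[[0,0,0],[0,0,0],[0,0,0],[0,0,0],[0,0,0],[0,0,0],[0,0,0]]'

```text
time_s: 21.1
eef_pos: [0.5919, -0.0514, 0.2176]
tool_rot: [0.722, 0.692, 0.001, 0.001]
wrist_force: [-0.0, 1.1, 5.6]
width: 0.278
finger_force: 42.9
```

carry_out --fingers '[0,0,0,0,0,0,0,0,0,0,0]' --linear '[[0,0,-0.2],[0,0,-0.4],[0,0,-0.6],[0,0,-0.7],[0,0,-0.7],[0,0,-0.7],[0,0,-0.7],[0,0,-0.7],[0,0,-0.7],[0,0,-0.6],[0,0,-0.3]]' --rotation '[[0,0,0],[0,0,0],[0,0,0],[0,0,0],[0,0,0],[0,0,0],[0,0,0],[0,0,0],[0,0,0],[0,0,0],[0,0,0]]'

```text
time_s: 22.2
eef_pos: [0.5915, -0.0512, 0.4081]
tool_rot: [0.722, 0.692, 0.001, 0.001]
wrist_force: [0.2, 0.1, -0.2]
width: 0.275
finger_force: 41.8
```

carry_out --fingers '[0,0,0,0,0,0,0,0,0,0,0,0,0,0]' --linear '[[0.3,-0.1,0],[0.5,-0.2,0],[0.7,-0.2,0],[0.7,-0.2,0],[0.7,-0.2,0],[0.7,-0.2,0],[0.7,-0.2,0],[0.7,-0.2,0],[0.7,-0.2,0],[0.7,-0.2,0],[0.5,0,0],[0.3,0,0],[0,0,0],[0,0,0]]' --rotation '[[0,0,0],[0,0,0],[0,0,0],[0,0,0],[0,0,0],[0,0,0],[0,0,0],[0,0,0],[0,0,0],[0,0,0],[0,0,0],[0,0,0],[0,0,0],[0,0,0]]'

```text
time_s: 23.6
eef_pos: [0.5441, 0.1662, 0.4049]
tool_rot: [0.722, 0.691, -0.0, 0.0]
wrist_force: [-0.1, -0.7, -0.1]
width: 0.276
finger_force: 41.8
```

Run:
```python
from bench import optics
from h import *
s,f=wrist(); print(s["eef_pos"],s["width"]); save(f,"w4"); np.savez("w4.npz",**f)
print(proj(f,np.array((.5207,.2816,.054))), proj(f,s["eef_pos"]-[0,0,.155]))
```

```text
[0.54407133 0.16620505 0.40493319] 0.27551977786931553
[227.53662729  74.80389575] [253.58675624 263.73508692]
```

View pics/w4.png

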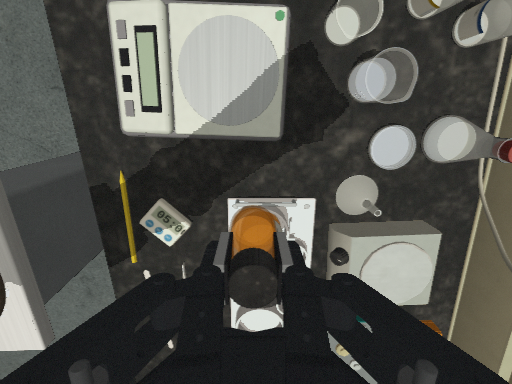

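The dropper hangs in the grip over the amber bottle. The pan disc spans roughly columns 179-278, centre about (228,71), against a prediction of (228,75). I'll fit the circle for precision.

Run:
```python
from h import *
f=dict(np.load("w4.npz"))
g=cv2.GaussianBlur(cv2.cvtColor(f["color"],cv2.COLOR_RGB2GRAY),(5,5),0)
c=cv2.HoughCircles(g,cv2.HOUGH_GRADIENT,1.5,100,param1=60,param2=20,minRadius=42,maxRadius=58)[0]
for u,v,r in c[:6]: print(u,v,r,ray(f,u,v,.054).round(4), "R mm",1000*np.linalg.norm(ray(f,u+r,v,.054)-ray(f,u,v,.054)))
# housing rear part corners by depth
P=cloud(f); m=((P[...,2]>.03)&(P[...,2]<.07)&(P[...,1]>.19)&(P[...,0]<.60)).astype(np.uint8)
cn=max(cv2.findContours(m,0,1)[0],key=cv2.contourArea)[:,0]
b=cv2.minAreaRect(np.array([ray(f,*q,.045)[:2] for q in cn],np.float32)); print(b)
print([g[70,x] for x in range(160,300,4)])
```

```text
227.25 63.75 48.9 [0.5212 0.2927 0.054 ] R mm 53.422252139887334
237.75 257.25 55.5 [0.5178 0.0518 0.054 ] R mm 76.03433349971341
405.75 296.25 53.85 [ 0.7561 -0.0228  0.054 ] R mm 77.63012009589018
452.25 62.25 57.15 [0.7663 0.2832 0.054 ] R mm 62.232138419011775
173.25 180.75 53.85 [0.4442 0.1637 0.054 ] R mm 67.07500112347593
117.75 86.25 55.5 [0.397  0.2753 0.054 ] R mm 62.14583925261908
((0.488960325717926, 0.2842791974544525), (0.14316244423389435, 0.19626079499721527), 85.54811096191406)
[np.uint8(185), np.uint8(197), np.uint8(136), np.uint8(175), np.uint8(212), np.uint8(196), np.uint8(197), np.uint8(199), np.uint8(196), np.uint8(196), np.uint8(198), np.uint8(200), np.uint8(194), np.uint8(199), np.uint8(201), np.uint8(200), np.uint8(200), np.uint8(197), np.uint8(198), np.uint8(199), np.uint8(198), np.uint8(198), np.uint8(200), np.uint8(197), np.uint8(199), np.uint8(198), np.uint8(159), np.uint8(131), np.uint8(130), np.uint8(129), np.uint8(146), np.uint8(93), np.uint8(43), np.uint8(33), np.uint8(28)]
```

Run:
```python
from h import *
ft=dict(np.load("top0.npz")); print("top eyeball",ray(ft,177.9,203.9,.054).round(4))
for name,f in(("wrist",dict(np.load("w4.npz"))),("top",ft)):
    g=cv2.GaussianBlur(cv2.cvtColor(f["color"],cv2.COLOR_RGB2GRAY),(3,3),0).astype(np.float32)
    gx=cv2.Sobel(g,5,1,0);gy=cv2.Sobel(g,5,0,1)
    # strongest radial gradient near the known 56 mm radius, iterate centre
    c=np.array([.521,.283])
    for it in range(8):
        pts=[]
        for a in np.radians(np.arange(0,360,4)):
            best=None
            for r in np.arange(.047,.065,.0007):
                X=np.array([c[0]+r*np.cos(a),c[1]+r*np.sin(a),.054]); u,v=proj(f,X); i,j=int(round(v)),int(round(u))
                if not(1<=i<382 and 1<=j<510): continue
                u2,v2=proj(f,X+[.01*np.cos(a),.01*np.sin(a),0]); d=np.array([u2-u,v2-v]); d/=np.linalg.norm(d)
                s=gx[i,j]*d[0]+gy[i,j]*d[1]   # pan darker than housing
                if best is None or s>best[0]: best=(s,X[0],X[1])
            if best and best[0]>12: pts.append(best[1:])
        p=np.array(pts)
        for _ in range(4):
            A=np.c_[2*p,np.ones(len(p))]; q=np.linalg.lstsq(A,(p**2).sum(1),rcond=None)[0]; R=np.sqrt(q[2]+q[:2]@q[:2])
            e=abs(np.linalg.norm(p-q[:2],axis=1)-R); p=p[e<=max(.002,np.percentile(e,85))]
        c=q[:2]
    print(name,c.round(4),"R",R.round(4),len(p))
```

```text
top eyeball [0.5182 0.2809 0.054 ]
wrist [0.5217 0.2831] R 0.056 89
top [0.5199 0.2816] R 0.0546 73
```

Pan circle fit: centre (0.521,0.2825), R 56 mm as specified. Next I move over it and lower.

carry_out --fingers '[0,0,0,0,0,0,0,0,0,0,0,0,0,0,0,0,0,0]' --linear '[[0.3,-0.1,0],[0.6,-0.15,0],[0.7,-0.15,0],[0.7,-0.15,0],[0.6,-0.15,0],[0.5,-0.12,0],[0.3,-0.08,0],[0.16,-0.035,0],[0,0,0.3],[0,0,0.6],[0,0,0.7],[0,0,0.7],[0,0,0.7],[0,0,0.6],[0,0,0.5],[0,0,0.3],[0,0,0.15],[0,0,0]]' --rotation '[[0,0,0],[0,0,0],[0,0,0],[0,0,0],[0,0,0],[0,0,0],[0,0,0],[0,0,0],[0,0,0],[0,0,0],[0,0,0],[0,0,0],[0,0,0],[0,0,0],[0,0,0],[0,0,0],[0,0,0],[0,0,0]]'

```text
time_s: 25.45
eef_pos: [0.5209, 0.2835, 0.2685]
tool_rot: [0.722, 0.692, -0.0, -0.0]
wrist_force: [-0.5, 0.2, -0.5]
width: 0.273
finger_force: 41.8
```

carry_out --fingers '[0,0,0,0,0]' --linear '[[0,0,0.05],[0,0,0.04],[0,0,0],[0,0,0],[0,0,0]]' --rotation '[[0,0,0],[0,0,0],[0,0,0],[0,0,0],[0,0,0]]'

```text
time_s: 25.95
eef_pos: [0.5209, 0.2837, 0.2663]
tool_rot: [0.722, 0.692, 0.0, 0.0]
wrist_force: [0.1, 0.1, -0.3]
width: 0.273
finger_force: 41.8
```

carry_out --fingers '[0,0,0,0]' --linear '[[0,0,0.03],[0,0,0.02],[0,0,0],[0,0,0]]' --rotation '[[0,0,0],[0,0,0],[0,0,0],[0,0,0]]'

```text
time_s: 26.35
eef_pos: [0.5208, 0.2838, 0.2656]
tool_rot: [0.722, 0.692, 0.0, 0.0]
wrist_force: [-2.3, -2.8, 9.5]
width: 0.272
finger_force: 44.4
```

carry_out --fingers '[0,1,1,1,1,1,1,1,1,1,1,1,1,1,1]' --linear '[[0,0,-0.03],[0,0,0],[0,0,0],[0,0,0],[0,0,0],[0,0,0],[0,0,-0.2],[0,0,-0.4],[0,0,-0.6],[0,0,-0.7],[0,0,-0.7],[0,0,-0.7],[0,0,-0.7],[0,0,-0.7],[0,0,0]]' --rotation '[[0,0,0],[0,0,0],[0,0,0],[0,0,0],[0,0,0],[0,0,0],[0,0,0],[0,0,0],[0,0,0],[0,0,0],[0,0,0],[0,0,0],[0,0,0],[0,0,0],[0,0,0]]'

```text
time_s: 27.85
eef_pos: [0.5211, 0.2845, 0.4107]
tool_rot: [0.722, 0.692, 0.003, 0.001]
wrist_force: [0.2, 0.1, 0.3]
width: 0.997
finger_force: 0.0
```

Run:
```python
from bench import optics
from h import *
s,f=wrist(); print(s["eef_pos"]); cap(f,"drop",(.521,.283,.127),.108,.126,20); np.savez("w5.npz",**f)
Z=cloud(f)[...,2]
cv2.imwrite("pics/w5.png",cv2.cvtColor(f["color"],cv2.COLOR_RGB2BGR)[100:300,150:400])
f=optics.grab_frame("top"); cap(f,"sq",(.4245,-.262,.16),.145,.155,15); cap(f,"jar",(.509,-.318,.188),.178,.187,15)
```

```text
[0.52112265 0.28450638 0.41071097]
drop (np.int64(251), np.int64(194)) [239 180  25  27 555] [251.  193.1] [0.5204 0.2839] 0.128
sq (np.int64(380), np.int64(235)) [373 230  15  14 160] [380.  236.4] [ 0.4234 -0.2633] 0.162
jar (np.int64(404), np.int64(202)) [396 196  16  14 171] [403.4 202.6] [ 0.5085 -0.3167] 0.187
```

View pics/w5.png

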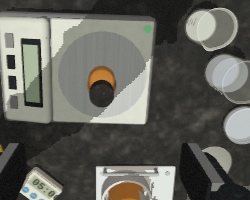

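Dropper stands upright at (0.5204,0.2839), about 1.5 mm from the pan centre. Next I return to the squeeze bottle.

carry_out --fingers '[1,1,1,1,1,1,1,1,1,1,1,1,1,1,1,1,1,1,1,1]' --linear '[[-0.5,-0.1,0],[-0.9,-0.12,0],[-1,-0.12,0],[-1,-0.13,0],[-1,-0.13,0],[-1,-0.13,0],[-1,-0.13,0],[-1,-0.13,0],[-1,-0.13,0],[-1,-0.13,0],[-1,-0.13,0],[-1,-0.13,0],[-1,-0.13,0],[-1,-0.13,0],[-1,-0.13,0],[-1,-0.13,0],[-1,-0.13,0],[-1,-0.13,0],[-0.7,-0.13,0],[-0.24,-0.08,0]]' --rotation '[[0,0,0],[0,0,0],[0,0,0],[0,0,0],[0,0,0],[0,0,0],[0,0,0],[0,0,0],[0,0,0],[0,0,0],[0,0,0],[0,0,0],[0,0,0],[0,0,0],[0,0,0],[0,0,0],[0,0,0],[0,0,0],[0,0,0],[0,0,0]]'

```text
time_s: 29.95
eef_pos: [0.4201, -0.2653, 0.4057]
tool_rot: [0.724, 0.69, -0.001, -0.001]
wrist_force: [-0.1, -0.0, -0.2]
width: 1.002
finger_force: 0.0
```

carry_out --fingers '[1,1,1]' --linear '[[0,0,0],[0,0,0],[0,0,0]]' --rotation '[[0,0,0],[0,0,0],[0,0,0]]'

```text
time_s: 30.25
eef_pos: [0.4223, -0.2614, 0.4065]
tool_rot: [0.722, 0.692, 0.0, -0.0]
wrist_force: [0.9, -0.9, -0.9]
width: 1.0
finger_force: 0.0
```

carry_out --fingers '[1,1,1,1,1,1,1,1,1,1,0,0,0,0,0,0,0,0,0]' --linear '[[-0.02,0.07,0.3],[0,0,0.5],[0,0,0.6],[0,0,0.6],[0,0,0.6],[0,0,0.5],[0,0,0.5],[0,0,0.33],[0,0,0.2],[0,0,0],[0,0,0],[0,0,0],[0,0,0],[0,0,0],[0,0,0],[0,0,0],[0,0,0],[0,0,0],[0,0,0]]' --rotation '[[0,0,0],[0,0,0],[0,0,0],[0,0,0],[0,0,0],[0,0,0],[0,0,0],[0,0,0],[0,0,0],[0,0,0],[0,0,0],[0,0,0],[0,0,0],[0,0,0],[0,0,0],[0,0,0],[0,0,0],[0,0,0],[0,0,0]]' --newtons 35

```text
time_s: 32.15
eef_pos: [0.4245, -0.2635, 0.2831]
tool_rot: [0.722, 0.692, 0.0, 0.001]
wrist_force: [0.4, -0.3, 6.0]
width: 0.414
finger_force: 35.1
```

carry_out --fingers '[0,0,0,0,0,0,0,0,0,0,0,0,0,0,0,0,0,0,0,0]' --linear '[[0,0,-0.2],[0,0,-0.45],[0,0,-0.5],[0,0,-0.5],[0,0,-0.4],[0.3,0.12,0],[0.5,0.2,0],[0.7,0.3,0],[0.8,0.34,0],[0.8,0.34,0],[0.8,0.34,0],[0.8,0.34,0],[0.8,0.34,0],[0.8,0.34,0],[0.8,0.34,0],[0.7,0.29,0],[0.5,0.21,0],[0.13,0.14,0],[0,0,0],[0,0,0]]' --rotation '[[0,0,0],[0,0,0],[0,0,0],[0,0,0],[0,0,0],[0,0,0],[0,0,0],[0,0,0],[0,0,0],[0,0,0],[0,0,0],[0,0,0],[0,0,0],[0,0,0],[0,0,0],[0,0,0],[0,0,0],[0,0,0],[0,0,0],[0,0,0]]'

```text
time_s: 34.15
eef_pos: [0.5439, -0.0166, 0.3438]
tool_rot: [0.723, 0.691, -0.001, -0.0]
wrist_force: [0.0, -0.1, -2.3]
width: 0.414
finger_force: 35.2
```

carry_out --fingers '[0,0,0]' --linear '[[0,0,0],[0,0,0],[0,0,0]]' --rotation '[[0,0,0],[0,0,0],[0,0,0]]'

```text
time_s: 34.45
eef_pos: [0.544, -0.0161, 0.3442]
tool_rot: [0.723, 0.691, -0.0, 0.0]
wrist_force: [-0.2, -0.0, -1.6]
width: 0.413
finger_force: 35.2
```

carry_out --fingers '[0,0,0,0,0,0,0,0,0]' --linear '[[0.23,0.02,0],[0,0,0],[0,0,0.2],[0,0,0.3],[0,0,0.3],[0,0,0.25],[0,0,0.2],[0,0,0.15],[0,0,0]]' --rotation '[[0,0,0],[0,0,0],[0,0,0],[0,0,0],[0,0,0],[0,0,0],[0,0,0],[0,0,0],[0,0,0]]'

```text
time_s: 35.35
eef_pos: [0.5449, -0.0087, 0.3013]
tool_rot: [0.722, 0.692, -0.0, -0.0]
wrist_force: [0.4, -0.7, -2.0]
width: 0.412
finger_force: 35.2
```

Inside the socket (underside at about 21 mm) with no contact. Down the rest of the way.

carry_out --fingers '[0,0,0,0,0,0]' --linear '[[0,0,0.2],[0,0,0.15],[0,0,0.08],[0,0,0.04],[0,0,0.03],[0,0,0]]' --rotation '[[0,0,0],[0,0,0],[0,0,0],[0,0,0],[0,0,0],[0,0,0]]'

```text
time_s: 35.95
eef_pos: [0.5451, -0.0086, 0.2871]
tool_rot: [0.722, 0.692, -0.0, 0.0]
wrist_force: [-0.5, -0.2, -1.1]
width: 0.417
finger_force: 35.2
```

carry_out --fingers '[0,0,0]' --linear '[[0,0,0.06],[0,0,0],[0,0,0]]' --rotation '[[0,0,0],[0,0,0],[0,0,0]]'

```text
time_s: 36.25
eef_pos: [0.5456, -0.0086, 0.2859]
tool_rot: [0.722, 0.692, 0.001, 0.001]
wrist_force: [1.8, -0.2, 2.8]
width: 0.412
finger_force: 35.1
```

carry_out --fingers '[1,1,1,1,1,1,1,1,1,1,1,1,1]' --linear '[[0,0,0],[0,0,0],[0,0,0],[0,0,0],[0,0,0],[0,0,-0.3],[0,0,-0.5],[0,0,-0.6],[0,0,-0.7],[0,0,-0.7],[0,0,-0.7],[0,0,-0.5],[0,0,0]]' --rotation '[[0,0,0],[0,0,0],[0,0,0],[0,0,0],[0,0,0],[0,0,0],[0,0,0],[0,0,0],[0,0,0],[0,0,0],[0,0,0],[0,0,0],[0,0,0]]'

```text
time_s: 37.55
eef_pos: [0.5456, -0.0083, 0.4081]
tool_rot: [0.722, 0.692, 0.002, 0.002]
wrist_force: [-0.1, 0.8, -0.3]
width: 0.998
finger_force: 0.0
```

carry_out --fingers '[1,1,1,1,1,1,1,1,1,1,1,1,1,1,1,1,1]' --linear '[[-0.5,-0.02,0],[-0.8,-0.06,0],[-0.8,-0.06,0],[-0.8,-0.06,0],[-0.8,-0.06,0],[-0.8,-0.06,0],[-0.8,-0.06,0],[-0.8,-0.06,0],[-0.8,-0.06,0],[-0.8,-0.06,0],[-0.8,-0.06,0],[-0.8,-0.06,0],[-0.72,-0.06,0],[-0.4,-0.04,0],[0,0,0],[0,0,0],[0,0,0]]' --rotation '[[0,0,0],[0,0,0],[0,0,0],[0,0,0],[0,0,0],[0,0,0],[0,0,0],[0,0,0],[0,0,0],[0,0,0],[0,0,0],[0,0,0],[0,0,0],[0,0,0],[0,0,0],[0,0,0],[0,0,0]]'

```text
time_s: 39.25
eef_pos: [0.5084, -0.3186, 0.4052]
tool_rot: [0.722, 0.692, 0.0, -0.0]
wrist_force: [-1.0, -0.4, -0.4]
width: 0.999
finger_force: 0.0
```

Descend 81 mm to 0.3245.

carry_out --fingers '[1,1,1,1,1,1,1,0,0,0,0,0,0,0,0,0]' --linear '[[-0.05,0.01,0.3],[0,0,0.5],[0,0,0.6],[0,0,0.6],[0,0,0.4],[0,0,0.29],[0,0,0],[0,0,0],[0,0,0],[0,0,0],[0,0,0],[0,0,0],[0,0,0],[0,0,0],[0,0,0],[0,0,0]]' --rotation '[[0,0,0],[0,0,0],[0,0,0],[0,0,0],[0,0,0],[0,0,0],[0,0,0],[0,0,0],[0,0,0],[0,0,0],[0,0,0],[0,0,0],[0,0,0],[0,0,0],[0,0,0],[0,0,0]]' --newtons 40

```text
time_s: 40.85
eef_pos: [0.5087, -0.3215, 0.3254]
tool_rot: [0.722, 0.692, 0.0, 0.001]
wrist_force: [0.4, 0.2, 5.0]
width: 0.404
finger_force: 40.2
```

carry_out --fingers '[0,0,0,0,0,0,0,0,0,0,0,0,0,0,0,0,0,0,0,0]' --linear '[[0,0,-0.15],[0,0,-0.3],[0,0,-0.4],[0,0,-0.4],[0,0,-0.4],[0,0,-0.4],[0.2,0.05,0],[0.4,0.05,0],[0.6,0.07,0],[0.75,0.07,0],[0.75,0.08,0],[0.75,0.08,0],[0.75,0.08,0],[0.75,0.08,0],[0.75,0.08,0],[0.7,0.07,0],[0.6,0.05,0],[0.45,0.05,0],[0,0,0],[0,0,0]]' --rotation '[[0,0,0],[0,0,0],[0,0,0],[0,0,0],[0,0,0],[0,0,0],[0,0,0],[0,0,0],[0,0,0],[0,0,0],[0,0,0],[0,0,0],[0,0,0],[0,0,0],[0,0,0],[0,0,0],[0,0,0],[0,0,0],[0,0,0],[0,0,0]]'

```text
time_s: 42.85
eef_pos: [0.5422, -0.0994, 0.3858]
tool_rot: [0.722, 0.692, -0.0, -0.0]
wrist_force: [-0.6, 0.3, -2.0]
width: 0.405
finger_force: 40.1
```

carry_out --fingers '[0,0]' --linear '[[0,0,0],[0,0,0]]' --rotation '[[0,0,0],[0,0,0]]'

```text
time_s: 43.05
eef_pos: [0.5422, -0.1003, 0.386]
tool_rot: [0.723, 0.691, -0.0, 0.0]
wrist_force: [-0.9, 0.1, -1.6]
width: 0.411
finger_force: 40.1
```

Descend 42 mm, +1 mm in tool x, then check.

carry_out --fingers '[0,0,0,0,0,0,0,0]' --linear '[[0.04,0,0.2],[0,0,0.3],[0,0,0.3],[0,0,0.25],[0,0,0.2],[0,0,0.15],[0,0,0],[0,0,0]]' --rotation '[[0,0,0],[0,0,0],[0,0,0],[0,0,0],[0,0,0],[0,0,0],[0,0,0],[0,0,0]]'

```text
time_s: 43.85
eef_pos: [0.5425, -0.098, 0.3442]
tool_rot: [0.722, 0.692, 0.0, 0.0]
wrist_force: [0.3, -0.3, -1.5]
width: 0.407
finger_force: 40.1
```

carry_out --fingers '[0,0,0,0,0,0,0]' --linear '[[0,0,0.2],[0,0,0.15],[0,0,0.1],[0,0,0.05],[0,0,0.03],[0,0,0],[0,0,0]]' --rotation '[[0,0,0],[0,0,0],[0,0,0],[0,0,0],[0,0,0],[0,0,0],[0,0,0]]'

```text
time_s: 44.55
eef_pos: [0.5424, -0.098, 0.3283]
tool_rot: [0.722, 0.692, -0.0, 0.0]
wrist_force: [-0.6, -0.5, -0.2]
width: 0.409
finger_force: 40.1
```

carry_out --fingers '[0,0,1,1,1,1,1,1,1,1,1,1,1,1,1,1,1]' --linear '[[0,0,0.02],[0,0,0],[0,0,0],[0,0,0],[0,0,0],[0,0,0],[0,0,0],[0,0,-0.3],[0,0,-0.5],[0,0,-0.6],[0,0,-0.7],[0,0,-0.7],[0,0,0],[-0.7,-0.5,0],[-0.7,-0.5,0],[-0.7,-0.5,0],[0,0,0]]' --rotation '[[0,0,0],[0,0,0],[0,0,0],[0,0,0],[0,0,0],[0,0,0],[0,0,0],[0,0,0],[0,0,0],[0,0,0],[0,0,0],[0,0,0],[0,0,0],[0,0,0],[0,0,0],[0,0,0],[0,0,0]]'

```text
time_s: 46.25
eef_pos: [0.4927, -0.1621, 0.4114]
tool_rot: [0.724, 0.69, -0.001, 0.0]
wrist_force: [-0.1, -0.3, 0.5]
width: 1.0
finger_force: 0.0
```

Run:
```python
from bench import optics,readout
from h import *
print(readout.observe()["eef_pos"])
f0=dict(np.load("top0.npz"))
s,fw=wrist(); save(fw,"w6")
f=optics.grab_frame("top")
for g in(f0,f):
    cap(g,"amber",(.548,.073,.153),.142,.153,12); cap(g,"sq",(.542,-.010,.16),.145,.155,12); cap(g,"jar",(.542,-.0945,.19),.178,.19,13)
cap(f,"drop",(.52,.284,.127),.108,.126,12)
cv2.imwrite("pics/t6.png",cv2.resize(cv2.cvtColor(f["color"],cv2.COLOR_RGB2BGR)[155:265,140:420],None,fx=2.8,fy=2.8))
```

```text
[ 0.49266046 -0.16211242  0.41136729]
amber (np.int64(250), np.int64(189)) [244 182  15  15 183] [250.8 189. ] [0.5483 0.0726] 0.155
sq (np.int64(282), np.int64(191)) [276 184  14  15 159] [282.5 191. ] [ 0.5426 -0.0109] 0.164
jar (np.int64(316), np.int64(189)) [310 183  14  15 164] [316.4 189.8] [ 0.5415 -0.0951] 0.19
amber (np.int64(250), np.int64(189)) [244 182  15  15 183] [250.7 189. ] [0.5484 0.0728] 0.155
sq (np.int64(282), np.int64(191)) [276 184  14  15 160] [282.3 190.8] [ 0.5431 -0.0102] 0.164
jar (np.int64(316), np.int64(189)) [309 183  15  15 171] [315.8 189.9] [ 0.5413 -0.0936] 0.19
drop (np.int64(172), np.int64(200)) [169 197  11  10  80] [174.3 201.9] [0.5172 0.2786] 0.127
```

View pics/w6.png

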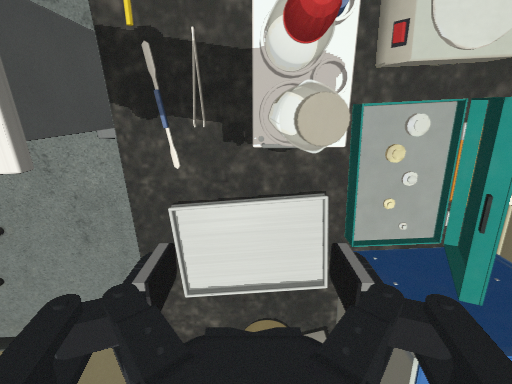

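All bottles are within 2 mm of their starting positions, the tray is empty in the wrist view, and the dropper is upright on the pan. Handing in.

```bash
python3 -c "
from bench import arm; print(arm.finish_job())"
```

```text
the job is handed in; nothing more can be done
None
```

The job is handed in at about 46 s: the dropper stands upright within about 4 mm of the pan's middle, both tall bottles are back in their sockets within 2 mm of where they started, and nothing was knocked over; I did not re-measure the stopper at the end, and no verdict came back.

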